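Press a lens group home on the repair bench press

TASK

The lens in the bench press still stands proud of its barrel. Flip the press's safety catch all the way over, clear of the lever, then pull the lever towards the front of the press as far as it goes, so that the lens is pressed fully home, and keep holding it there: the program finishes with the hand still holding the lever against its return spring. Leave the other things on the mat alone.

Things in the scene. Friction and masses are not known exactly. Their poses are not given: they have to be found in the camera images.
- press: Grey hand-operated bench press, fixed on a black rubber mat (top 3 mm above the work surface). Origin: centre of its underside. Its -x is its front (towards the robot, yaw within 0.25 rad), +y its lever side. In its frame, mm: base 160 x 100 x 20; head block x -35..75, y -25..25, z 130..190; steel ram 18 mm square through the head at x -15, y 0, top at z 200 or lower.
- safety_catch (a joint): Catch angle, rad. A steel L hinged about the press's x axis. 0 (starts 0 to 0.12): its arm lies level across the front of the lever and blocks it, its thumb tab stands upright. Grows to a stop at 1.3 as the tab is pushed over towards the press's -y, which lifts the arm out of the lever's way (clear from about 1.1). Light friction, 1 N at the tab, keeps it where it is left.
- catch_hinge (a point): Hinge axis of the catch (along the press's x), at (18.5, 30, 200) mm in the press frame. Arm and tab both start here; the arm is 12 mm square and reaches 48 mm from the hinge, to +y when engaged. Fully over, the arm's end stands 248 mm above the press's underside.
- catch_tab (a point): Middle of the top edge of the catch's thumb tab, 60 mm from the hinge. The tab is a flat plate, 24 mm wide along the press's x and 8 mm thick along y when upright, centred on the hinge; free space on both sides of it.
- press_lever (a joint): Lever angle, rad. 0: at rest, leaning 35 degrees from vertical to the press's back (+x). Grows as the grip is pulled over the top to the press's front (-x), to a stop at 1.134 (leaning 30 degrees to the front). A spring returns it to 0 when let go: about 3 N at the grip at the start, 6 N at the end, plus about 1 N while the lens moves.
- lever_grip (a point): Middle of the place to hold on the lever's handgrip. The lever is a 12 mm round steel rod 170 mm long; at its end the handgrip, a grey plastic cylinder 22 mm in diameter, sticks out sideways 75 mm to the press's +y. This point is on its axis, 45 mm out from the rod and 170 mm from the hinge axis; at rest at (107.5, 110, 299) mm in the press frame. Nothing is before, behind or below the grip.
- lever_hinge (a point): Hinge of the lever (axis along the press's y), at (10, 65, 160) mm in the press frame.
- lens_ring (a joint): How far the lens group has been pressed into the barrel, m: it stands 8 mm minus this value proud of the barrel's rim; 0.008 = flush, fully home. The ram pushes it down over the last part of the lever's stroke; stiff, stays where pushed. It starts between 0 and 0.003.
- lens_ring_top (a point): Centre of the top of the lens group (black disc of 46 mm diameter with a glass middle) under the ram's foot.
- solvent_bottle: Bystander: upright lilac bottle with a black cap, 56 mm diameter, 130 mm tall; origin under its centre.
- spare_barrel: Bystander: black lens barrel, 64 mm diameter, 40 mm tall; origin under its centre.
- lens_cap: Bystander: flat black lens cap, 54 mm diameter, 8 mm high; origin under its centre.
- tape_stand: Bystander: orange tape dispenser 110 x 50 mm, 80 mm tall; origin under its centre.

How it is judged:
By the outcome, as a careful person would: the job done as asked, in the order asked, and still so for the second after the job is handed in, while the arm keeps its last pose, push and grip.
It also fails if it takes over 53 s, if anything falls off the work surface, if the arm or the gripper's body presses on something with over 40 N, if the wrist force passes 120 N, or if a joint passes its speed limit or range.

ROBOT

A 7-joint arm with a two-finger parallel gripper is mounted at the origin on the work surface. World frame = base frame: x ahead of the robot, y to its left, z up, the work surface at z = 0. Lengths are in m, angles in rad, forces in N, time in s.
With the tool pointing down it reaches from about 0.425 to 0.925 m from the base axis. Payload 6.8 kg.
Tool frame: the origin (TCP) lies midway between the tips of the shut fingers; the grasp point (between the pads) lies r.grip_point_offset behind it (r.grip_point_offset is the distance from the TCP to the grasp point, in m); z points along the fingers, y is the line along which they close (so a half turn about z gives the same grasp; the last joint's range is limited). The gripper opens to 85 mm and grips with 20 to 120 N. Pads are 22 mm wide; open, the fingers measure 114 mm over their backs; the gripper's body (76 mm by 85 mm) begins 54 mm behind the grasp point. The pads swing forward as they close: fully open they stand 13 mm farther back than shut.
Start: joints at [-1.284, 0.477, 0.022, 1.555, -0.011, 1.109, -0.083], TCP at [0.26, 0.623, 0.231] pointing down, gripper open.
Joint ranges: [-2.96, 2.96], [-0.34, 2.1], [-1.41, 1.46], [0.24, 2.44], [-1.37, 4.51], [0.17, 1.92], [-2.96, 2.96]. Speed limits (rad/s): [2.39, 2.39, 3.14, 3.14, 3.14, 3.14, 3.14].

INTERFACE

Orientations are given as a rotation vector (axis times angle).
In Python, from bench import r gives the robot as it stands. The module is installed in compiled form; this text tells all that it offers.
- The arm moves only by the shell command python3 -m crank 'ROWS' [FORCE]. ROWS is JSON, a list of rows, each a list of 5 numbers: the shift along the world's x, y, z in units of 200 mm (1.0 is 200 mm), then the turn about the world's z in units of 45 degrees (1.0 is 45 degrees), then the opening, from -1 (shut) to 1 (fully open). In form: [[dx, dy, dz, turn, jaw], ...]. A call has 1 to 8 rows; each row shifts and turns the commanded pose from where the row before left it; what a row does not reach is not made up. A row lasts 1/12 s, in which the tool goes at most 41.7 mm and 7.16 degrees, less where a joint would pass 70% of its speed; a pose out of reach is approached as far as the arm can. A call with a number of a shift or a turn outside -1 to 1 is refused whole. A call with a gripper value outside its range is refused whole. The fingers move at their own pace and stop on an object; FORCE is the grip in N (left out, the last holds). Time passes only in rows, so rows that do not move let the fingers close. It gives the time, the measured TCP pose, the force, the opening and the grip force at its end, in the units of the state.
- r.get_obs(): the state, without advancing time (a new reading comes with each control period).
- r.grab_frame(name): name is "scene" or "top"; returns the picture (480x640x3 uint8, blue, green, red); there is no depth.
- r.camera_model(name): a dict with "fx", "fy", "cx", "cy" (pixels), "R" (3x3) and "t" (3): a world point X has camera coordinates R X + t. Camera axes: x right, y down, z forward; pixel columns grow to the right and rows downward; lengths in m; the calibration is good to about 2 mm. A picture is of the moment at which its call begins. camera_model takes no time and is no camera call.
- r.hand_in(): hands the job in; it is judged then, once.
The state is a dict: "clock": time; "joints": joint angles; "qvel": joint speeds; "tau": joint torques, N m; "tcp_pos": TCP position; "orientation": TCP orientation; "contact_force": force on the tool from outside, world axes, zero at the start; "moment": the same for the moment, N m; "grip_width": finger opening in m; "gripper_force": force on a finger pad.
Only numpy, scipy, OpenCV 4.12 (cv2) and the standard library are available. Lean on these libraries where they do the work, as an engineer would, in place of code of your own. Each camera call takes 0.05 s, during which the arm holds its last target. There are 200 camera calls.

## Working session

There is one attempt and no reset: what is moved stays moved. The work goes in short steps, Python scripts to look and compute and a shell command to move; the robot and the scene stay as the last step left them, time stands still between calls to the robot, and variables do not carry over. Pictures are saved under pics/ and viewed, at most 10 in all, crops included, and the job is handed in when it is done.

```bash
mkdir -p pics
python3 - <<'E'
from bench import r
import cv2
for n in("scene","top"):
    cv2.imwrite(f"pics/{n}0.png",r.grab_frame(n)); c=r.camera_model(n); print(n,c)
o=r.get_obs();print(o,r.grip_point_offset)
E
```

```text
scene {'fx': 494.2382305062021, 'fy': 494.2382305062021, 'cx': 309.3194297726421, 'cy': 239.28904297443822, 'R': array([[-0.522716  ,  0.85248457,  0.00616736],
       [ 0.66695852,  0.41344187, -0.61986463],
       [-0.53097488, -0.31989979, -0.78468452]]), 't': array([ 0.30575019, -0.23892466,  1.68551371])}
top {'fx': 487.9477656853413, 'fy': 487.9477656853413, 'cx': 319.2198217958447, 'cy': 248.6641639317852, 'R': array([[ 0.01411197, -0.99977187, -0.01603318],
       [-0.98959831, -0.01166894, -0.14338421],
       [ 0.14316441,  0.01788984, -0.98953722]]), 't': array([-0.02010675,  0.56284365,  1.16189597])}
{'clock': 0.1, 'joints': array([-1.28412671,  0.47773735,  0.02236954,  1.5563409 , -0.0115252 ,
        1.10926628, -0.08311502]), 'qvel': array([ 0.00197535, -0.00117953,  0.00169806, -0.00160725,  0.00020469,
        0.00041537, -0.00121028]), 'tau': array([ 5.12796934e-03, -5.97757423e+01,  1.61397278e+00, -2.81952327e+01,
        1.28256460e-02,  5.01790841e-03, -4.08363348e-06]), 'tcp_pos': array([0.25942011, 0.62259611, 0.23041501]), 'orientation': array([-6.16088368e-01, -3.08037384e+00,  2.52831351e-03]), 'contact_force': array([0.84390644, 0.46252631, 0.49574454]), 'moment': array([-0.01046053, -0.01839092, -0.03898708]), 'gripper_force': 0.0, 'grip_width': 0.08528836594912166} 0.0187
```

View pics/scene0.png

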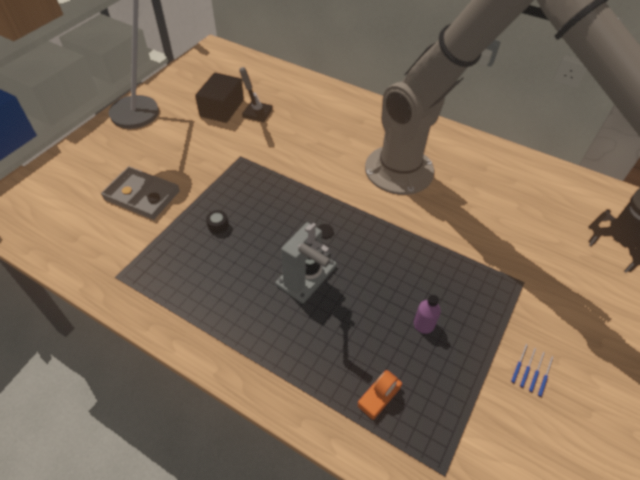

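View pics/top0.png

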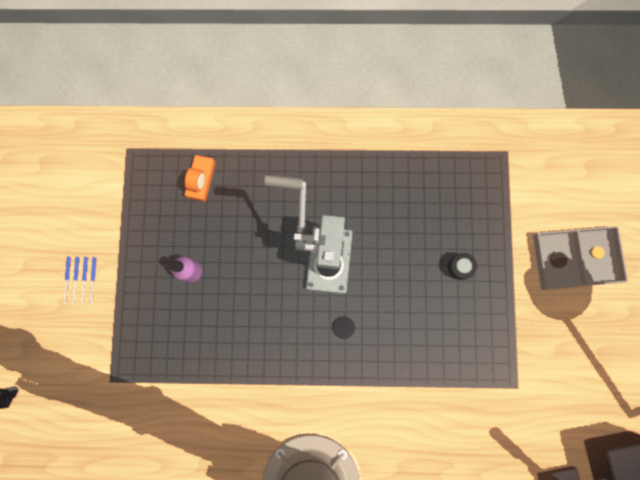

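The top view shows the press base around pixels (307–352, 230–292) and the grip from (266,181) to (303,185). The bottle is at (186,269), the tape at (200,178), the cap at (343,327) and the spare barrel at (462,266). I'll enlarge the press in both views.

Run:
```python
import cv2,numpy as np
a=cv2.imread("pics/top0.png")[170:300,255:365]; b=cv2.imread("pics/scene0.png")[210:310,265:350]
a=cv2.resize(a,None,fx=4,fy=4,interpolation=2)[:520];b=cv2.resize(b,(340,400),interpolation=2)
c=np.zeros((520,780,3),np.uint8);c[:,:440]=a;c[:400,440:]=b
cv2.imwrite("pics/crop0.png",c)
```

```text
(no output)
```

View pics/crop0.png

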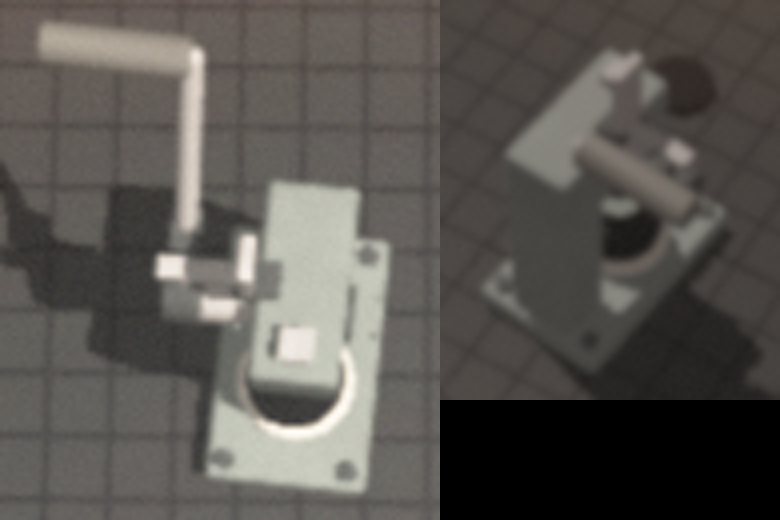

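```bash
cat > h.py <<'E'
import numpy as np
from bench import r
def ray(n,u,v,z):
    c=r.camera_model(n);R=np.array(c["R"]);t=np.array(c["t"])
    o=-R.T@t;d=R.T@[(u-c["cx"])/c["fx"],(v-c["cy"])/c["fy"],1]
    return o+d*(z-o[2])/d[2]
def proj(n,X):
    c=r.camera_model(n);p=np.array(c["R"])@X+c["t"];return c["fx"]*p[0]/p[2]+c["cx"],c["fy"]*p[1]/p[2]+c["cy"]
E
python3 - <<'E'
from h import *
P=[((-80,50,20),(205,476)),((-80,-50,20),(365,492)),((80,-50,20),(388,242)),((75,25,190),(270,182)),((75,-25,190),(359,190)),((107.5,140,299),(40,42))]
M=np.array([p for p,_ in P])/1e3
W=np.array([ray("top",(u+.5)/4-.5+255,(v+.5)/4-.5+170,m[2]+.003)[:2] for m,(_,(u,v)) in zip(M,P)])
A=M[:,:2];a=A-A.mean(0);w=W-W.mean(0)
z=np.sum((w[:,0]+1j*w[:,1])*(a[:,0]-1j*a[:,1]));yaw=np.angle(z)
R=np.array([[np.cos(yaw),-np.sin(yaw)],[np.sin(yaw),np.cos(yaw)]])
t=W.mean(0)-R@A.mean(0);print("pose",t,yaw);print("resid mm",((A@R.T+t-W)*1e3).round(1))
def pt(x,y,z):return np.r_[R@[x/1e3,y/1e3]+t,z/1e3+.003]
print("back",R.tolist())
for n,p in dict(hinge=(18.5,30,200),tab=(18.5,30,260),armend=(18.5,78,200),grip=(107.5,110,299),gripend=(-75,110,307)).items():
    X=pt(*p);s=proj("scene",X);u=proj("top",X);print(n,X.round(4),"scene",((s[0]-265)*4+440,(s[1]-210)*4),"top",((u[0]-255)*4,(u[1]-170)*4))
print([ray("top",*q,.003).round(3) for q in((200,180),(186,269))])
E
```

```text
pose [ 0.53932024 -0.03751091] -0.09400100620158185
resid mm [[-1.   0.7]
 [-1.9 -0. ]
 [ 0.7 -1.6]
 [ 1.8  1.2]
 [ 1.  -0.3]
 [-0.6  0.1]]
back [[0.9955851577184404, 0.09386263223854491], [-0.09386263223854491, 0.9955851577184404]]
hinge [ 0.5606 -0.0094  0.203 ] scene (np.float64(626.901357374197), np.float64(125.55363818009857)) top (np.float64(245.49350533562665), np.float64(275.5167035644305))
tab [ 0.5606 -0.0094  0.263 ] scene (np.float64(627.9014786601799), np.float64(63.81357095177293)) top (np.float64(242.89238242427268), np.float64(256.0458088949673))
armend [0.5651 0.0384 0.203 ] scene (np.float64(689.552664706466), np.float64(162.74678431634993)) top (np.float64(156.18830723635938), np.float64(266.1825458239964))
grip [0.6567 0.0619 0.302 ] scene (np.float64(648.652138300017), np.float64(185.6974136495603)) top (np.float64(98.84784006053042), np.float64(47.76872581615362))
gripend [0.475 0.079 0.31 ] scene (np.float64(832.437956660184), np.float64(-21.36501699123869)) top (np.float64(51.26310788995306), np.float64(414.79818212727264))
[array([0.746, 0.301, 0.003]), array([0.512, 0.325, 0.003])]
```

The fit is consistent, with residuals under 2 mm and the tab and grip reprojecting onto the pictures. I'll rise, shut the fingers, and travel above the catch while turning so the fingers close along the press's x.

```bash
python3 -m crank '[[0,0,0.19,0,-1],[0,0,0.19,0,-1],[0,0,0.19,0,-1],[0,0,0.19,0,-1],[0.084,-0.168,0,-0.09,-1],[0.084,-0.168,0,-0.09,-1],[0.084,-0.168,0,-0.09,-1],[0.084,-0.168,0,-0.09,-1]]' 40
python3 -m crank '[[0.084,-0.168,0,-0.09,-1],[0.084,-0.168,0,-0.09,-1],[0.084,-0.168,0,-0.09,-1],[0.084,-0.168,0,-0.09,-1],[0.084,-0.168,0,-0.09,-1],[0.084,-0.168,0,-0.09,-1],[0.084,-0.168,0,-0.09,-1]]'
cat >> h.py <<'E'
from scipy.spatial.transform import Rotation
yaw=-.094;C=np.array([[np.cos(yaw),-np.sin(yaw)],[np.sin(yaw),np.cos(yaw)]]);T=np.array([.5393,-.0375])
def st(goal=None):
    o=r.get_obs();p=o["tcp_pos"];q=Rotation.from_rotvec(o["orientation"]).as_matrix()
    print("t",round(o["clock"],2),"press mm",np.r_[C.T@(p[:2]-T),p[2]-.003].__mul__(1e3).round(1),"closing deg",np.degrees(np.arctan2(q[1,1],q[0,1])).round(1),"zdir",q[:,2].round(3),"F",np.round(o["contact_force"],1),"w",round(o["grip_width"],4),"gf",round(o["gripper_force"],1))
    if goal: 
        g=np.r_[C@(np.array(goal[:2])/1e3)+T,goal[2]/1e3+.003];print("units to go",((g-p)/.2).round(3))
E
python3 -c "
from h import *
st((16,55,247))"
```

```text
clock: 0.77
tcp_pos: [0.3273, 0.4869, 0.383]
orientation: [-1.049, -2.961, 0.001]
contact_force: [1.4, -0.2, -0.3]
grip_width: -0.0002
gripper_force: 0.0
clock: 1.35
tcp_pos: [0.4447, 0.2515, 0.3831]
orientation: [-1.742, -2.614, 0.0]
contact_force: [1.0, 0.7, -0.0]
grip_width: 0.0001
gripper_force: 0.0
t 1.35 press mm [-121.3  278.9  380.1] closing deg 22.6 zdir [-0.  0. -1.] F [ 1.   0.7 -0. ] w 0.0001 gf 0.0
units to go [ 0.579 -1.179 -0.666]
```

```bash
python3 -m crank '[[0.083,-0.168,0,-0.09,-1],[0.083,-0.168,0,-0.09,-1],[0.083,-0.168,0,-0.09,-1],[0.083,-0.168,0,-0.09,-1],[0.083,-0.168,0,-0.09,-1],[0.083,-0.168,0,-0.09,-1],[0.083,-0.168,0,-0.08,-1],[0,0,-0.1,0,-1]]'
python3 -c "
from h import *
import cv2
st((16,55,247))
a=r.grab_frame('top')[150:300,225:375];b=r.grab_frame('scene')[170:320,235:385]
cv2.imwrite('pics/c1.png',cv2.resize(np.hstack([a,b]),(800,400),interpolation=2))"
```

```text
clock: 2.02
tcp_pos: [0.564, 0.0094, 0.3665]
orientation: [2.327, 2.1, 0.006]
contact_force: [-0.2, -0.7, 1.1]
grip_width: 0.0001
gripper_force: 0.0
t 2.02 press mm [ 20.2  49.  363.5] closing deg -5.9 zdir [ 0.008 -0.003 -1.   ] F [-0.2 -0.7  1.1] w 0.0001 gf 0.0
units to go [-0.018  0.032 -0.582]
```

View pics/c1.png

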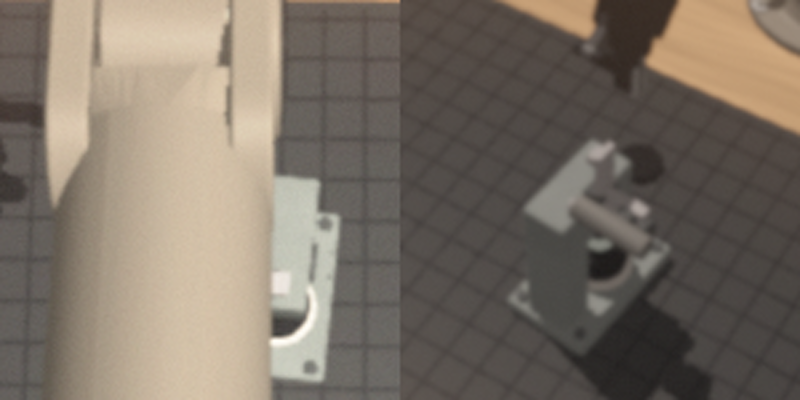

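The top view is hidden by the arm. In the scene view the fingertips (crop 628,90) are above and beside the tab (600,150), as planned. I'll descend.

```bash
python3 -m crank '[[-0.01,0.03,-0.15,0,-1],[0,0,-0.15,0,-1],[0,0,-0.15,0,-1],[0,0,-0.1,0,-1],[0,0,0,0,-1],[0,0,0,0,-1]]'
python3 -c "
from h import *
st((16,50,247))"
```

```text
clock: 2.62
tcp_pos: [0.5581, 0.0254, 0.2533]
orientation: [-2.315, -2.122, 0.002]
contact_force: [0.2, 0.2, 0.6]
grip_width: 0.0
gripper_force: 0.0
t 2.62 press mm [ 12.8  64.4 250.3] closing deg -5.0 zdir [-0.002 -0.    -1.   ] F [0.2 0.2 0.6] w 0.0 gf 0.0
units to go [ 0.009 -0.073 -0.016]
```

```bash
python3 -m crank '[[0.03,-0.06,-0.02,0,-1],[-0.006,-0.06,0,0,-1],[-0.006,-0.06,0,0,-1],[-0.006,-0.06,0,0,-1],[0,0,0,0,-1]]'
python3 -c "
from h import *
st((18,-12,217))"
```

```text
clock: 3.03
tcp_pos: [0.5608, -0.0274, 0.2505]
orientation: [2.321, 2.115, 0.001]
contact_force: [0.8, -0.3, -0.0]
grip_width: 0.0001
gripper_force: 0.0
t 3.03 press mm [ 20.4  12.1 247.5] closing deg -5.3 zdir [ 0.001 -0.001 -1.   ] F [ 0.8 -0.3 -0. ] w 0.0001 gf 0.0
units to go [-0.023 -0.119 -0.153]
```

```bash
python3 -m crank '[[-0.008,-0.03,-0.04,0,-1],[-0.005,-0.03,-0.04,0,-1],[-0.005,-0.03,-0.04,0,-1],[-0.005,-0.03,-0.03,0,-1],[0,0,0,0,-1],[0,0,0,0,-1]]'
python3 -c "
from h import *
import cv2
st((18,-12,217))
b=r.grab_frame('scene')[190:310,255:375]
cv2.imwrite('pics/c2.png',cv2.resize(b,(600,600),interpolation=2))"
```

```text
clock: 3.53
tcp_pos: [0.5564, -0.0464, 0.2192]
orientation: [-2.315, -2.121, -0.002]
contact_force: [-2.0, 3.7, 7.3]
grip_width: -0.0001
gripper_force: 4.1
t 3.53 press mm [ 17.8  -7.3 216.2] closing deg -5.0 zdir [-0.001  0.002 -1.   ] F [-2.   3.7  7.3] w -0.0001 gf 4.1
units to go [-0.001 -0.024  0.004]
```

View pics/c2.png

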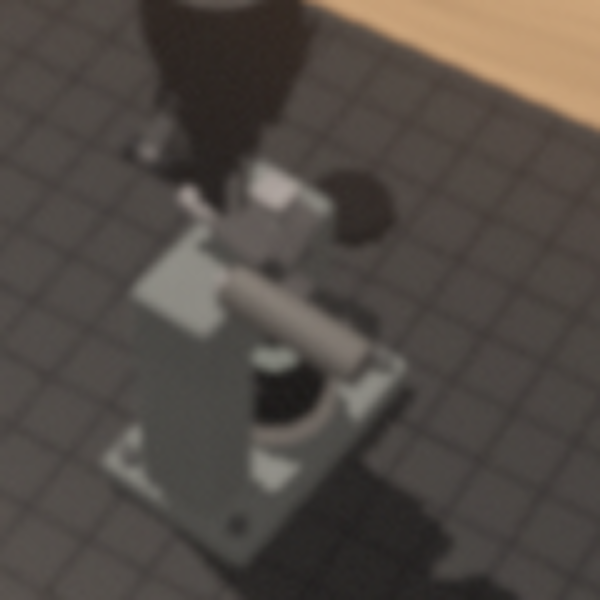

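Force is up at 8 N, so the catch is against its stop. The arm's bright end stands up beside the finger at (190,200). I'll lift, move over the grip and look.

```bash
python3 -m crank '[[0,0,0.1,0,-1],[0,0,0.19,0,-1],[0,0,0.19,0,-1],[0,0,0.19,0,-1],[0,0,0.19,0,-1],[0.1,0.15,0,0,1],[0.1,0.15,0,0,1],[0.1,0.15,0,0,1]]'
python3 -m crank '[[0.1,0.08,0,0,1],[0.09,0.02,0,0,1],[0,0,0,0,1],[0,0,0,0,1]]'
python3 -c "
from h import *
import cv2
st((107.5,110,380))
b=r.grab_frame('scene')[190:310,255:375]
cv2.imwrite('pics/c3.png',cv2.resize(b,(600,600),interpolation=2))"
```

```text
clock: 4.25
tcp_pos: [0.6169, 0.0426, 0.3913]
orientation: [-2.319, -2.119, -0.001]
contact_force: [0.9, 0.5, 0.0]
grip_width: 0.0359
gripper_force: 0.0
clock: 4.58
tcp_pos: [0.6543, 0.062, 0.3893]
orientation: [-2.317, -2.121, 0.005]
contact_force: [-0.6, -1.4, 0.3]
grip_width: 0.0832
gripper_force: 0.0
t 4.58 press mm [105.2 109.8 386.3] closing deg -5.1 zdir [-0.003 -0.002 -1.   ] F [-0.6 -1.4  0.3] w 0.0832 gf 0.0
units to go [ 0.012 -0.    -0.031]
```

View pics/c3.png

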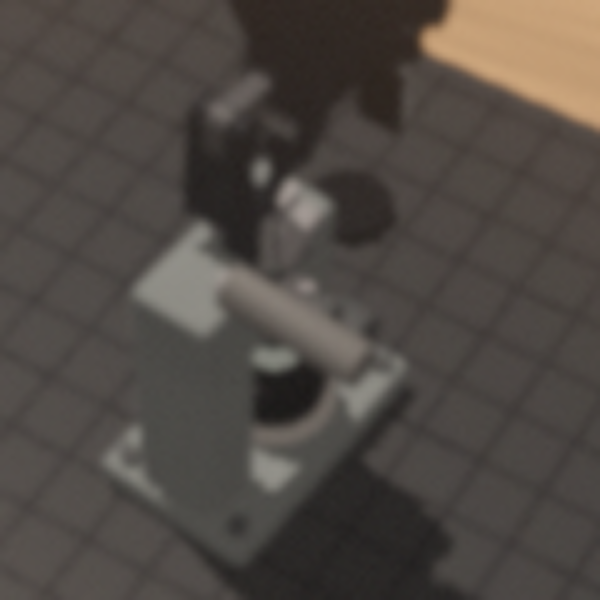

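The hinged part now stands upright with its bright end at crop (300,200). I'll compare that with the predicted arm end and descend over the grip.

```bash
python3 -c "
from h import *
for th in(0.9,1.1,1.3):
    y,z=30+48*np.cos(th),203+48*np.sin(th)
    X=np.r_[C@np.array([.0185,y/1e3])+T,z/1e3];u=proj('scene',X);print(th,(u[0]-255)*5,(u[1]-190)*5)"
python3 -m crank '[[0.01,0,-0.1,0,1],[0,0,-0.15,0,1],[0,0,-0.15,0,1],[0,0,-0.13,0,1],[0,0,0,0,1],[0,0,0,0,1]]'
python3 -c "
from h import *
st((107.5,110,279))"
```

```text
0.9 334.06003428923555 238.28128324268235
1.1 320.7916184480274 223.66632100939412
1.3 305.9862660483998 210.41643894812154
clock: 5.13
tcp_pos: [0.6551, 0.0613, 0.2849]
orientation: [-2.318, -2.119, 0.003]
contact_force: [-0.5, 0.1, 0.9]
grip_width: 0.0851
gripper_force: 0.0
t 5.13 press mm [106.  109.3 281.9] closing deg -5.1 zdir [-0.003 -0.    -1.   ] F [-0.5  0.1  0.9] w 0.0851 gf 0.0
units to go [ 0.008  0.003 -0.014]
```

The catch matches 1.3 rad. Closing on the grip.

```bash
python3 -m crank '[[0.008,0,-0.014,0,-1],[0,0,0,0,-1],[0,0,0,0,-1],[0,0,0,0,-1],[0,0,0,0,-1],[0,0,0,0,-1],[0,0,0,0,-1],[0,0,0,0,-1]]' 40
python3 - <<'E'
from h import *
st()
o=r.get_obs();p=o["tcp_pos"]
# arc increments (world units of 200mm), 11 steps
th=np.linspace(0,1.134,13);a=np.radians(35)-th
w=np.c_[10+170*np.sin(a),0*a,160+170*np.cos(a)]/1e3
d=np.diff(w,axis=0);xy=d[:,:2]@C.T
print((np.c_[xy,d[:,2]]/.2).round(3).tolist())
E
```

```text
clock: 5.8
tcp_pos: [0.6566, 0.0625, 0.2835]
orientation: [-2.316, -2.119, 0.002]
contact_force: [-8.1, 0.2, 7.6]
grip_width: 0.0208
gripper_force: 39.2
t 5.8 press mm [107.4 110.6 280.5] closing deg -5.1 zdir [-0.003  0.001 -1.   ] F [-8.1  0.2  7.6] w 0.0208 gf 39.2
[[-0.068, 0.006, 0.043], [-0.071, 0.007, 0.036], [-0.074, 0.007, 0.029], [-0.077, 0.007, 0.022], [-0.079, 0.007, 0.015], [-0.08, 0.008, 0.007], [-0.08, 0.008, -0.0], [-0.08, 0.008, -0.008], [-0.078, 0.007, -0.015], [-0.077, 0.007, -0.023], [-0.074, 0.007, -0.03], [-0.071, 0.007, -0.037]]
```

```bash
python3 -m crank '[[-0.034,0.003,0.022,0,-1],[-0.034,0.003,0.021,0,-1],[-0.035,0.003,0.018,0,-1],[-0.036,0.004,0.018,0,-1],[-0.037,0.003,0.015,0,-1],[-0.037,0.004,0.014,0,-1],[-0.038,0.003,0.011,0,-1],[-0.039,0.004,0.011,0,-1]]'
python3 -c "
from h import *
st()
a=np.radians(35)-1.134/3;print(10+170*np.sin(a),160+170*np.cos(a)-18.5)"
```

```text
clock: 6.47
tcp_pos: [0.6036, 0.0676, 0.3118]
orientation: [2.313, 2.116, 0.014]
contact_force: [10.3, 0.3, 3.5]
grip_width: 0.0204
gripper_force: 38.9
t 6.47 press mm [ 54.1 110.7 308.8] closing deg -5.1 zdir [ 0.011  0.001 -1.   ] F [10.3  0.3  3.5] w 0.0204 gf 38.9
49.2302829110102 306.9115621796799
```

```bash
python3 -m crank '[[-0.039,0.003,0.007,0,-1],[-0.04,0.004,0.008,0,-1],[-0.04,0.004,0.004,0,-1],[-0.04,0.004,0.003,0,-1],[-0.04,0.004,0,0,-1],[-0.04,0.004,0,0,-1],[-0.04,0.004,-0.004,0,-1],[-0.04,0.004,-0.004,0,-1]]'
python3 -c "
from h import *
st()"
python3 -m crank '[[-0.039,0.003,-0.007,0,-1],[-0.039,0.004,-0.008,0,-1],[-0.038,0.003,-0.011,0,-1],[-0.038,0.004,-0.012,0,-1],[-0.037,0.003,-0.015,0,-1],[-0.037,0.004,-0.015,0,-1]]'
python3 -c "
from h import *
st((-75,110.5,288.5))"
```

```text
clock: 7.13
tcp_pos: [0.5401, 0.0738, 0.3151]
orientation: [2.313, 2.116, 0.016]
contact_force: [8.6, -2.1, -1.0]
grip_width: 0.0207
gripper_force: 41.2
t 7.13 press mm [ -9.7 110.9 312.1] closing deg -5.1 zdir [ 0.012  0.002 -1.   ] F [ 8.6 -2.1 -1. ] w 0.0207 gf 41.2
clock: 7.63
tcp_pos: [0.4944, 0.0782, 0.3007]
orientation: [2.314, 2.116, 0.016]
contact_force: [3.6, -0.1, 14.4]
grip_width: 0.0207
gripper_force: 45.7
t 7.63 press mm [-55.6 111.  297.7] closing deg -5.1 zdir [ 0.011  0.002 -1.   ] F [ 3.6 -0.1 14.4] w 0.0207 gf 45.7
units to go [-0.097  0.007 -0.046]
```

```bash
python3 -m crank '[[-0.036,0.004,-0.018,0,-1],[-0.035,0.003,-0.019,0,-1],[-0.017,0.002,-0.01,0,-1],[-0.017,0.002,-0.01,0,-1],[0,0,0,0,-1],[0,0,0,0,-1],[0,0,0,0,-1]]'
python3 -c "
from h import *
st((-75,110.5,288.5))"
```

```text
clock: 8.22
tcp_pos: [0.4754, 0.0801, 0.2903]
orientation: [2.312, 2.114, 0.02]
contact_force: [11.2, -2.3, 6.9]
grip_width: 0.0204
gripper_force: 46.0
t 8.22 press mm [-74.6 111.1 287.3] closing deg -5.1 zdir [ 0.015  0.003 -1.   ] F [11.2 -2.3  6.9] w 0.0204 gf 46.0
units to go [-0.002 -0.003  0.006]
```

```bash
python3 -m crank '[[-0.017,0.002,-0.01,0,-1],[-0.017,0.002,-0.01,0,-1],[0,0,0,0,-1],[0,0,0,0,-1],[0,0,0,0,-1]]'
python3 -c "
from h import *
import cv2
st((-75,110.5,288.5))
b=r.grab_frame('scene')[190:310,255:375];a=r.grab_frame('top')[180:300,265:385]
cv2.imwrite('pics/c4.png',cv2.resize(np.hstack([b,a]),(800,400),interpolation=2))"
```

```text
clock: 8.63
tcp_pos: [0.4752, 0.0803, 0.2901]
orientation: [2.307, 2.106, 0.039]
contact_force: [25.9, -5.4, 14.5]
grip_width: 0.0206
gripper_force: 46.9
t 8.63 press mm [-74.9 111.2 287.1] closing deg -5.2 zdir [ 0.03   0.004 -1.   ] F [25.9 -5.4 14.5] w 0.0206 gf 46.9
units to go [-0.001 -0.003  0.007]
```

View pics/c4.png

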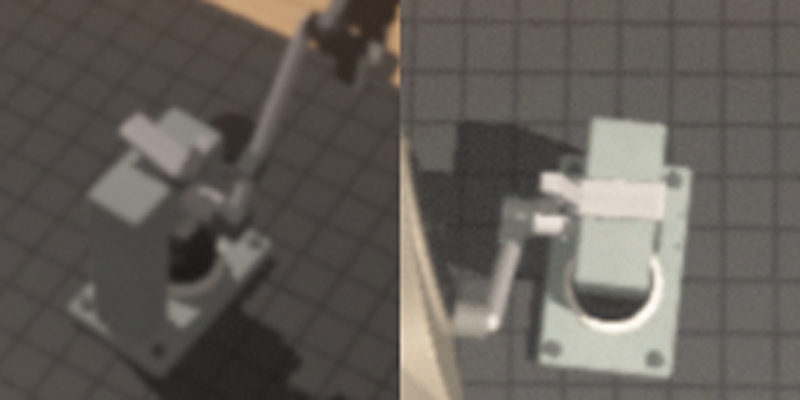

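The lever leans to the front, with the catch lying fully over the head. The extra pull raised the force without any motion, so the lever is at its stop. Handing in.

```bash
python3 -c "
from bench import r
print(r.hand_in())"
```

```text
the job is handed in; nothing more can be done
None
```

The job is handed in: the catch is fully over at its stop, the lever is pulled to its front stop, which should press the lens fully home (I did not measure the lens itself), and the hand is still holding the lever there; the other things on the mat were not touched.

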